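# Hold the reading lens at its focus mark over a gear

### The job

By its handle, slide the reading lens out of its wooden dock (lips over the lens keep it from being lifted straight up), then hold it flat and level, centred over the gear on the inspection stand, with the lens at the same height as the stand's metal marker finger. Do not disturb the gear, the marker's setting or the mug, jar and screwdriver on the bench. Finish while still holding the lens there, steady and clear of everything else: do not put it down or let go.

Things in the scene. Friction and masses are not known exactly. Their poses are not given: they have to be found in the camera images.
- loupe: Loose reading lens, origin at the lens centre, mid-thickness: steel-rimmed round glass 56 mm across, 12 mm thick. Straight flat-sided black handle in the same plane, 16 mm wide (y), 12 mm tall (z), from 26 to 116 mm along its own -x; free to pinch from above across y at 72 mm. 56 to 112 g, balance point 23 mm towards the handle. z up. Starts flat in the dock, handle out of the mouth.
- dock: Fixed plywood dock 90 mm wide, 49 tall, x -34 to 46; origin on the bench below the lens (within 4 mm). Mouth faces its -x. Floor at 22 mm; walls 66 apart inside; side lips over the lens, underside at 44 mm, leave a 30 mm slot open above: draw the lens 66 mm or more along -x before lifting. A rail 10 wide, 22 high (x -114 to -34) carries the handle.
- stand: Fixed inspection stand, origin on the bench under its centre: flat dark base 150 (x) x 100 (y) x 12 mm high, with a 12 mm thick upright steel post at x = +62 mm, top 162 mm above the bench. The gear lies on the base near x = -30 mm, y = 0.
- index_tip (a point): Tip, at mid-thickness, of the marker finger: an aluminium pointer 8 mm wide, 5 thick on a collar on the post, level along the stand's -x towards the gear, tip at stand x = +20 mm, y = 0. Its height (85 to 135 mm above the bench, varies) is where the middle of the lens must be held. It slides on the post with 4 N friction: a knock shifts it.
- gear: Loose steel spur gear, 44 mm diameter over the teeth, 10 mm thick, about 80 g, lying flat on the stand's base. Origin: centre of its underside. z up.
- mug: White ceramic mug, 80 mm diameter, 90 mm tall; origin at the centre of its underside. A bystander.
- jar: Small glass jar with steel cap, 60 mm diameter, 75 mm tall; origin at the centre of its underside. A bystander.
- screwdriver: Screwdriver with orange handle lying on the bench along its own x. A bystander.
Things that resemble listed ones, but are neither listed nor needed, are in the scene too. There is more than one size of the loupe; the job needs the larger.

How it is judged:
By the outcome, as a careful person would: the job done as asked, in the order asked, and still so for the second after the job is handed in, while the arm keeps its last pose, push and grip.
It also fails if it takes over 48 s, if anything falls off the work surface, if the arm or the gripper's body presses on something with over 40 N, if the wrist force passes 120 N, or if a joint passes its speed limit or range.

### The arm

A 6-joint arm with a two-finger parallel gripper is mounted at the origin on the work surface. World frame = base frame: x ahead of the robot, y to its left, z up, the work surface at z = 0. Lengths are in m, angles in degrees, forces in N, time in s.
With the tool pointing down it reaches from about 0.3 to 0.75 m from the base axis. Payload 8.5 kg.
Tool frame: the origin (TCP) lies midway between the tips of the shut fingers; the grasp point (between the pads) lies 19 mm behind it; z points along the fingers, y is the direction in which the jaws open and shut (so a half turn about z gives the same grasp; the last joint's range is limited). The gripper opens to 85 mm and grips with 20 to 120 N. Pads are 22 mm wide; open, the fingers measure 114 mm over their backs; the gripper's body (76 mm by 85 mm) begins 54 mm behind the grasp point. The pads swing forward as they close: fully open they stand 13 mm farther back than shut.
Start: joints at [-12.336, 21.807, 74.336, -0, 83.858, -12.336], TCP at [0.55, 0, 0.231] pointing down, gripper open.
Joint ranges: [-178.18, 178.18], [-50.72, 133.34], [12.68, 142.11], [-81.47, 261.47], [9.98, 163.14], [-165.26, 165.26]. Speed limits (degrees/s): [136.94, 136.94, 180, 180, 180, 180].

### API

Orientations are given as a 3x3 rotation matrix whose columns are the frame's x, y, z axes.
In Python, from rig import status, eyes, env gives the robot as it stands. The module is installed in compiled form; this text tells all that it offers.
- The arm moves only by the tool play_rows, never from a script. Its argument "targets" is text: rows parted by semicolons, each of 5 numbers parted by spaces: the shift along the tool's x, y, z in m, then the turn about the tool's z in rad, then the closure, from 0 (fully open) to 1 (shut). A call has 1 to 5 rows; each row is the pose to reach, as a shift and turn from the pose commanded when the call began, along the tool's axes at that moment; what a row does not reach only later rows make up. A row lasts 1/10 s, in which the tool goes at most 50 mm and 8.59 degrees, less where a joint would pass 70% of its speed; a pose out of reach is approached as far as the arm can. A call with a gripper value outside its range is refused whole. The fingers move at their own pace and stop on an object; "force" is the grip in N (left out, the last holds). Time passes only in rows, so rows that repeat a pose let the fingers close. It gives the time, the measured TCP pose, the force and the opening at its end, in the units of the state.
- status.observe(): the state, without advancing time (a new reading comes with each control period).
- eyes.get_image(name): name is "scene" or "side" or "wrist"; returns a dict with "pixels" (420x560x3 uint8, red, green, blue), "range_z" (420x560 float32, m along the optical axis (not along the pixel's ray), 0 where there is no reading), "mtx" (3x3 intrinsics, pixels), "world_to_cam" (4x4, takes a point from world to camera coordinates); the wrist camera has in their place "T_tool_cam" (4x4, takes a point from camera to tool coordinates, whose origin is the TCP and whose axes are the flange's). Camera axes: x right, y up, looking along -z (the intrinsics and any distortion apply to the point x, -y, -z); pixel columns grow to the right and rows downward; lengths in m; the calibration is good to about 2 mm. A picture is of the moment at which its call begins: read the wrist's pose just before it.
- env.close_job(): hands the job in, once; it reports no verdict.
The state is a dict: "time_s": time; "q": joint angles; "qvel": joint speeds; "joint_efforts": joint torques, N m; "position": TCP position; "tool_rot": TCP orientation; "ft_force": force on the tool from outside, world axes, zero at the start; "wrist_torque": the same for the moment, N m; "grip_width": finger opening in m.
Only numpy, scipy, OpenCV 4.12 (cv2) and the standard library are available. Lean on these libraries where they do the work, as an engineer would, in place of code of your own. Each camera call takes 0.05 s, during which the arm holds its last target.

## Working session

There is one attempt and no reset: what is moved stays moved. The work goes in short steps, Python scripts to look and compute and a tool call to move; the robot and the scene stay as the last step left them, time stands still between calls to the robot, and variables do not carry over. Pictures are saved under pics/ and viewed, and the job is handed in when it is done.

Besides the shell and the picture viewer there is one more tool, called after "Emit:" in YAML: its name, and indented under it one key for each argument. play_rows: Moves the arm, as the interface text tells. Its arguments: {"type":"object","properties":{"targets":{"type":"string"},"force":{"type":"number"}},"required":["targets"]}

```bash
mkdir -p pics
cat > h.py <<'E'
import numpy as np, cv2
from rig import status, eyes, env
def save(n,img): cv2.imwrite('pics/'+n,cv2.cvtColor(img,cv2.COLOR_RGB2BGR))
def cam2world(d,st=None):
    if 'world_to_cam' in d: return np.linalg.inv(d['world_to_cam'])
    T=np.eye(4);T[:3,:3]=np.array(st['tool_rot']);T[:3,3]=st['position']
    return T@d['T_tool_cam']
def ray(d,u,v,st=None):
    K=d['mtx'];T=cam2world(d,st)
    c=np.array([(u-K[0,2])/K[0,0],-(v-K[1,2])/K[1,1],-1.])
    return T[:3,3],T[:3,:3]@c
def plane(d,u,v,z,st=None):
    o,r=ray(d,u,v,st);return o+r*(z-o[2])/r[2]
def pt(d,u,v,st=None):
    o,r=ray(d,u,v,st);return o+r*d['range_z'][int(v),int(u)]
def cloud(d,st=None):
    K=d['mtx'];T=cam2world(d,st);v,u=np.mgrid[:420,:560]
    z=d['range_z'];c=np.stack([(u-K[0,2])/K[0,0]*z,-(v-K[1,2])/K[1,1]*z,-z],-1)
    return c@T[:3,:3].T+T[:3,3]
E
python3 - <<'E'
from h import *
import pickle
s=status.observe();print(s)
D={}
for n in ['scene','side','wrist']:
    d=eyes.get_image(n);D[n]=d;save(n+'0.png',d['pixels']);print(n,d.keys(),d['mtx'].tolist())
    print(cam2world(d,s).round(3).tolist())
pickle.dump((s,D),open('d0.pkl','wb'))
E
```

```text
{'time_s': 0.0, 'q': array([-1.23356601e+01,  2.18435266e+01,  7.43850002e+01,  7.34457023e-04,
        8.38569033e+01, -1.23358168e+01]), 'qvel': array([ 0.0408494 , -0.096628  ,  0.01031204, -0.00478435, -0.00663106,
       -0.02272676]), 'joint_efforts': array([-1.00240642e-03, -4.48466885e+01, -2.31285810e+01, -2.87182611e-04,
        4.73836102e-03,  1.77242771e-05]), 'position': array([5.49715988e-01, 6.42971544e-05, 2.30686548e-01]), 'tool_rot': array([[-1.11187549e-06,  9.99998943e-01, -1.45389067e-03],
       [ 9.99999945e-01,  1.59310584e-06,  3.30993746e-04],
       [ 3.30995713e-04, -1.45389022e-03, -9.99998888e-01]]), 'ft_force': array([-0.42849963, -0.56867344, -0.83976724]), 'wrist_torque': array([ 0.03422408, -0.00896233, -0.0110859 ]), 'grip_width': 0.0854835421594759}
scene dict_keys(['pixels', 'range_z', 'mtx', 'world_to_cam']) [[449.13862304053936, 0.0, 282.9100277530305], [0.0, 449.13862304053936, 205.08648275257298], [0.0, 0.0, 1.0]]
[[0.721, -0.442, 0.534, 1.133], [0.693, 0.461, -0.555, -0.621], [-0.001, 0.77, 0.638, 0.761], [0.0, 0.0, 0.0, 1.0]]
side dict_keys(['pixels', 'range_z', 'mtx', 'world_to_cam']) [[461.35029467288507, 0.0, 275.59591554327375], [0.0, 461.35029467288507, 212.6460528578158], [0.0, 0.0, 1.0]]
[[-0.959, 0.196, -0.202, 0.304], [-0.282, -0.664, 0.692, 0.889], [0.001, 0.721, 0.693, 0.991], [0.0, 0.0, 0.0, 1.0]]
wrist dict_keys(['pixels', 'range_z', 'mtx', 'T_tool_cam']) [[337.0369076335245, 0.0, 274.1950952168844], [0.0, 337.0369076335245, 211.46194738246692], [0.0, 0.0, 1.0]]
[[1.0, -0.001, 0.0, 0.551], [0.0, 0.955, 0.298, 0.075], [-0.001, -0.298, 0.955, 0.373], [0.0, 0.0, 0.0, 1.0]]
```

View pics/scene0.png

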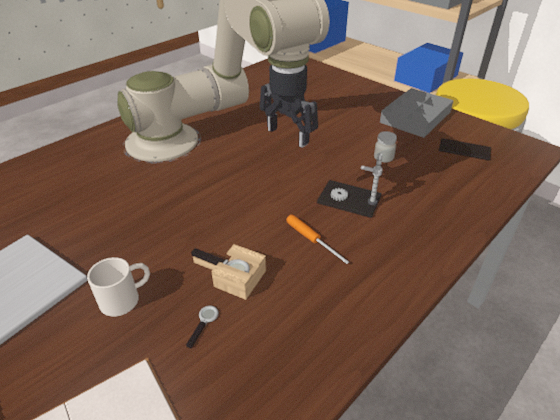

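View pics/side0.png

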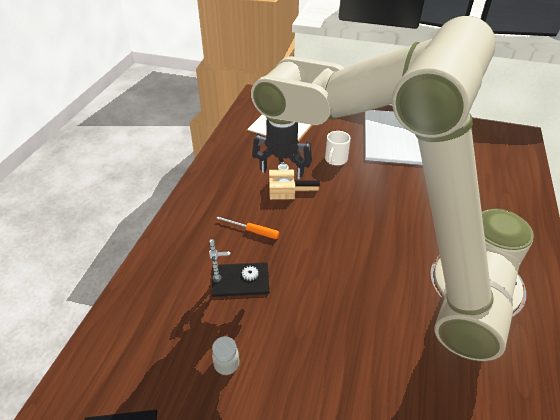

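View pics/wrist0.png

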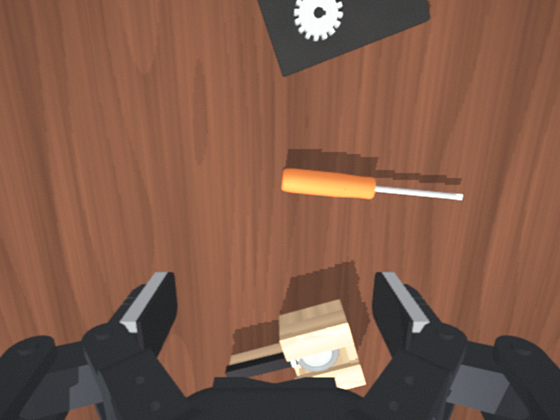

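Run:
```python
from h import *
import pickle
s,D=pickle.load(open('d0.pkl','rb'))
for n,(u,v) in {'scene':[(208,315),(237,268),(375,200),(340,194),(115,285),(385,148)][1],'side':(283,185)}.items():
    print(n,pt(D[n],u,v))
for n,b,f in [('scene',(180,230,280,350),6),('scene',(310,150,400,220),7),('side',(255,150,330,210),8),('side',(200,230,280,305),8)]:
    x0,y0,x1,y1=b
    c=D[n]['pixels'][y0:y1,x0:x1]
    c=cv2.resize(c,None,fx=f,fy=f,interpolation=cv2.INTER_CUBIC); print(n,c.shape); save(f'{n}_{x0}.png',c)
C={n:cloud(D[n],s) for n in D}
for n,l in {'scene':[(208,315),(237,268),(215,258),(250,255),(375,200),(340,194),(330,190),(371,168),(115,270),(385,148),(304,228)],'side':[(283,185),(250,272),(218,252),(338,140),(225,345),(262,230),(230,285)],'wrist':[(318,12),(320,40),(328,185),(315,355),(255,365)]}.items():
    for u,v in l: print(n,u,v,C[n][v,u].round(4),D[n]['range_z'][v,u])
```

```text
scene [ 0.60125053 -0.21192365  0.0333715 ]
side [ 0.5921388  -0.1780073   0.04992437]
scene (720, 600, 3)
scene (490, 630, 3)
side (480, 600, 3)
side (600, 640, 3)
scene 208 315 [ 0.6361 -0.3236  0.0081] 0.9108951
scene 237 268 [ 0.6013 -0.2119  0.0334] 0.9753403
scene 215 258 [ 0.5448 -0.2267  0.0348] 0.996387
scene 250 255 [ 0.6065 -0.1771  0.0515] 0.98034555
scene 375 200 [0.6735 0.205  0.02  ] 1.1765325
scene 340 194 [0.596  0.1551 0.0261] 1.1863503
scene 330 190 [0.5574 0.1619 0.015 ] 1.2178103
scene 371 168 [0.6538 0.1942 0.1178] 1.1186391
scene 115 270 [ 0.4377 -0.4054  0.0563] 0.94069606
scene 385 148 [0.5748 0.3899 0.0519] 1.3115076
scene 304 228 [ 0.6163 -0.0102  0.0269] 1.0832831
side 283 185 [ 0.5921 -0.178   0.0499] 1.4492644
side 250 272 [0.5873 0.1627 0.0253] 1.2295308
side 218 252 [0.6588 0.1923 0.1151] 1.1613057
side 338 140 [ 0.4714 -0.4605  0.0551] 1.6167514
side 225 345 [0.5595 0.4111 0.0768] 1.0162843
side 262 230 [6.054e-01 2.000e-04 1.970e-02] 1.349515
side 230 285 [0.6279 0.2087 0.0117] 1.2152979
wrist 318 12 [0.5908 0.1575 0.0223] 0.3104025
wrist 320 40 [0.595  0.1362 0.0106] 0.32789877
wrist 328 185 [ 0.6071 -0.0044  0.0266] 0.35457635
wrist 315 355 [ 0.6006 -0.2163  0.0315] 0.4129749
wrist 255 365 [ 0.527  -0.2295  0.0336] 0.41499025
```

View pics/scene_180.png

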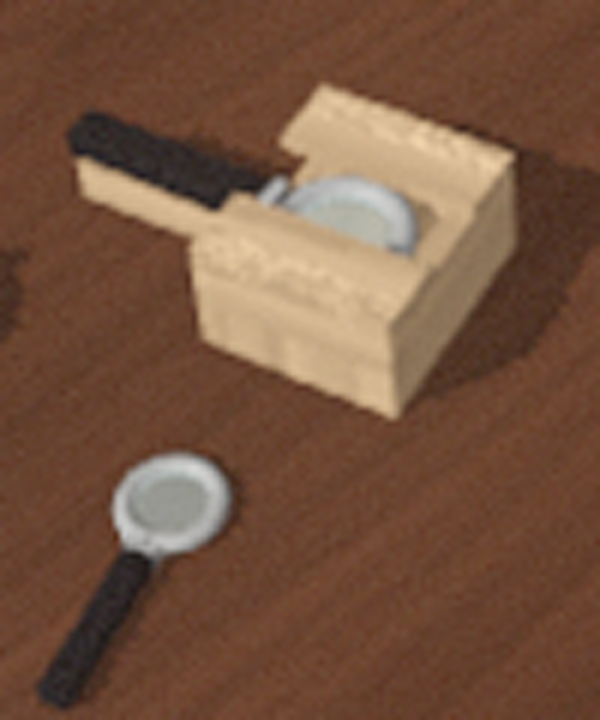

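View pics/scene_310.png

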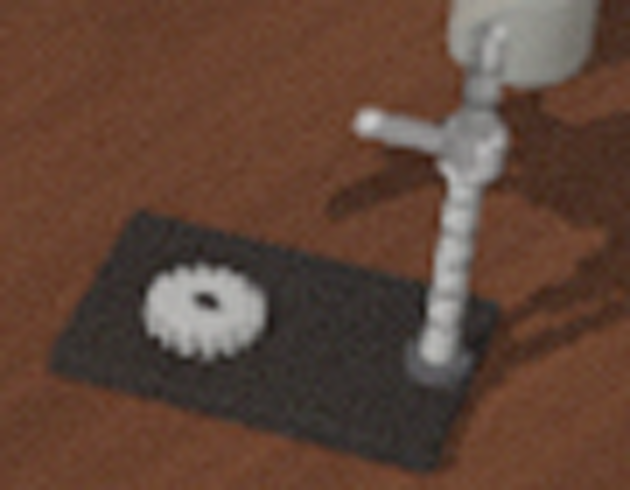

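Emit:
play_rows:
  targets: "-0.04 0.01 0 0 0; -0.08 0.02 0 0 0; -0.12 0.02 0 0 0; -0.15 0.02 0 0 0; -0.15 0.02 0 0 0"

```text
time_s: 0.65
position: [0.5697, -0.1534, 0.2305]
tool_rot: [[0.004, 1.0, -0.001], [1.0, -0.004, -0.0], [-0.0, -0.001, -1.0]]
ft_force: [0.7, 1.2, -0.4]
grip_width: 0.0851
```

Run:
```python
from h import *
import pickle
s=status.observe();d=eyes.get_image('wrist');pickle.dump((s,d),open('d1.pkl','wb'))
print(s['position'])
save('wrist1.png',d['pixels'])
```

```text
[ 0.5697293  -0.15341448  0.23052471]
```

View pics/wrist1.png

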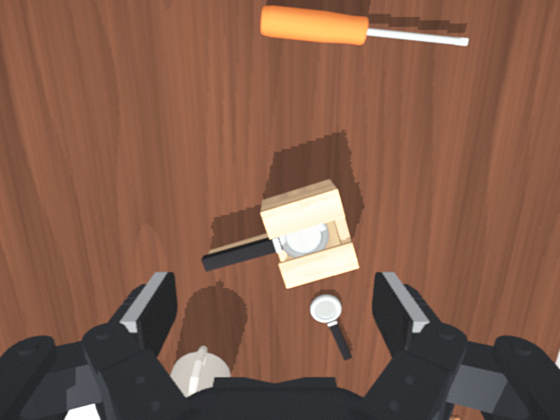

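Run:
```python
from h import *
import pickle
s,d=pickle.load(open('d1.pkl','rb'))
C=cloud(d,s);im=d['pixels'].astype(int);Z=C[...,2]
g=im.sum(-1)
m=np.zeros((420,560),bool);m[225:275,195:290]=1
m&=(g<130)&(Z>.028)
p=C[m];print(m.sum(),p[:,2].mean(),Z[m].min(),Z[m].max())
v,u=np.nonzero(m)
P=np.array([plane(d,a,b,.034,s) for a,b in zip(u,v)])[:,:2].astype(np.float32)
r=cv2.minAreaRect(P);print(r, cv2.boxPoints(r).tolist())
c=P.mean(0);w,V=np.linalg.eigh(np.cov((P-c).T));print(c,V[:,1],np.degrees(np.arctan2(V[1,1],V[0,1])))
# dock top: z .045-.053
t=(Z>.044)&(Z<.054)&(C[...,0]>.5)&(C[...,0]<.75)&(C[...,1]>-.3)&(C[...,1]<-.1)
Q=C[t][:,:2].astype(np.float32);r=cv2.minAreaRect(Q);print('dock',t.sum(),r,np.median(Z[t]))
c=im[160:320,180:370].astype(np.uint8);save('w1c.png',cv2.resize(c,None,fx=4,fy=4,interpolation=cv2.INTER_CUBIC))
```

```text
110 0.030560580869585262 0.02800317658045348 0.03395041648025998
((0.527611255645752, -0.227251797914505), (0.07485724240541458, 0.002398422220721841), 16.83453941345215) [[0.4914393126964569, -0.23694363236427307], [0.4921339452266693, -0.23923927545547485], [0.5637831687927246, -0.21755996346473694], [0.5630885362625122, -0.21526432037353516]]
[ 0.5270775  -0.22752081] [-0.95767539 -0.28785038] -163.27069470426295
dock 4528 ((0.6083235740661621, -0.21240204572677612), (0.08013615012168884, 0.09119676798582077), 17.540660858154297) 0.048988584993488876
```

View pics/w1c.png

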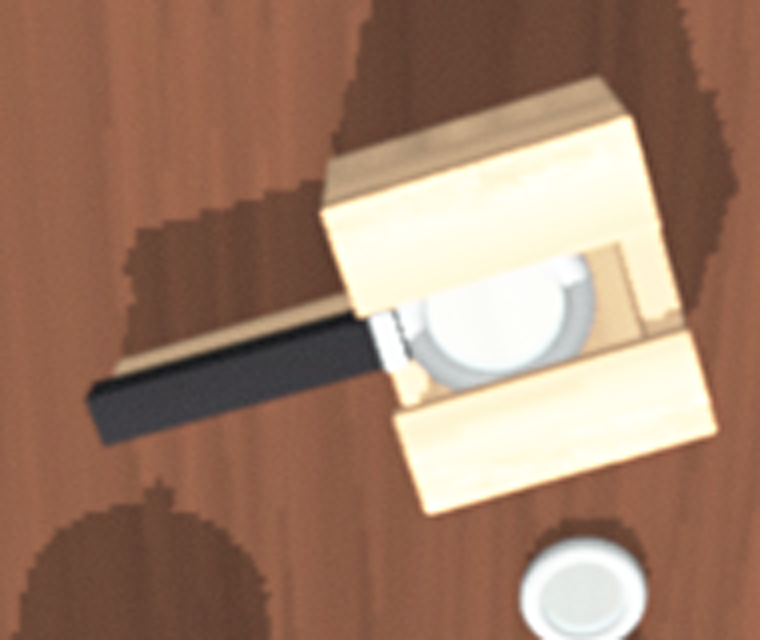

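Run:
```python
from h import *
import pickle
s,d=pickle.load(open('d1.pkl','rb'))
C=cloud(d,s);im=d['pixels'].astype(int);Z=C[...,2]
m=np.zeros((420,560),bool);m[225:275,195:290]=1
m&=(im.max(-1)<85)&(Z>.0315)
v,u=np.nonzero(m)
P=np.array([plane(d,a,b,.034,s) for a,b in zip(u,v)])[:,:2].astype(np.float32)
r=cv2.minAreaRect(P);print(m.sum(),Z[m].mean(),r, cv2.boxPoints(r).round(4).tolist())
for q in [(202.5,259.5),(206.5,270.5),(270,239.5),(274.5,252.5)]: print(plane(d,*q,.034,s).round(4))
# lens: fit from glass centre approx crop(495,315) 
for q in [(495,315),(410,335),(595,290)]: print('lens',plane(d,180+q[0]/4,160+q[1]/4,.034,s).round(4))
t=(Z>.03)&(Z<.036)&(C[...,0]>.56)&(C[...,0]<.66)&(C[...,1]>-.26)&(C[...,1]<-.17)&(im.min(-1)>100)&(abs(im[...,0]-im[...,2])<45)
Q=C[t][:,:2];print(t.sum(),Q.min(0),Q.max(0))
ang=np.radians(17.3);e=np.array([np.cos(ang),np.sin(ang)]);a=Q@e;print(a.min(),a.max())
a=P@e; print('handle along',a.min(),a.max(), 'perp',(P@[-e[1],e[0]]).min(),(P@[-e[1],e[0]]).max(),'dockc',np.dot([.6083,-.2124],e),np.dot([.6083,-.2124],[-e[1],e[0]]))
```

```text
933 0.036038458702025516 ((0.5302523374557495, -0.23477734625339508), (0.08029212057590485, 0.015862278640270233), 16.46230125427246) [[0.4894999861717224, -0.23849999904632568], [0.49399998784065247, -0.25380000472068787], [0.5709999799728394, -0.23100000619888306], [0.5665000081062317, -0.21580000221729279]]
[ 0.4912 -0.2401  0.034 ]
[ 0.4947 -0.2536  0.034 ]
[ 0.5659 -0.2167  0.034 ]
[ 0.5707 -0.232   0.034 ]
lens [ 0.6024 -0.2159  0.034 ]
lens [ 0.5794 -0.2217  0.034 ]
lens [ 0.6291 -0.2088  0.034 ]
1089 [ 0.56799865 -0.23879131] [ 0.62917042 -0.19919203]
0.47688167439824475 0.5383685158087583
handle along 0.3962814346648832 0.4766827938647469 perp -0.39015658276626713 -0.37368564339175675 dockc 0.5176185710834299 -0.3836843297159114
```

Emit:
play_rows:
  targets: "0.04 0.01 -0.02 0 0; 0.09 0.02 -0.04 0 0; 0.14 0.03 -0.06 0 0; 0.18 0.03 -0.07 0 0; 0.22 0.03 -0.07 0 0"

```text
time_s: 1.2
position: [0.5999, 0.0736, 0.3033]
tool_rot: [[-0.002, 1.0, 0.003], [1.0, 0.002, 0.0], [0.0, 0.003, -1.0]]
ft_force: [-0.1, -0.9, 0.3]
grip_width: 0.0853
```

Emit:
play_rows:
  targets: "0.04 0 0 0 0; 0.08 0 0 0 0; 0.1 0 0 0 0; 0.1 0 0 0 0; 0.1 0 0 0 0"

```text
time_s: 1.7
position: [0.5995, 0.1707, 0.3012]
tool_rot: [[-0.002, 1.0, -0.0], [1.0, 0.002, -0.0], [-0.0, -0.0, -1.0]]
ft_force: [0.5, -1.2, 0.4]
grip_width: 0.0854
```

Run:
```python
from h import *
import pickle
s=status.observe();d=eyes.get_image('wrist');e=eyes.get_image('side');pickle.dump((s,d,e),open('d2.pkl','wb'))
print(s['position'])
save('wrist2.png',d['pixels']);save('side2.png',e['pixels'])
```

```text
[0.59950888 0.17071054 0.30116776]
```

View pics/wrist2.png

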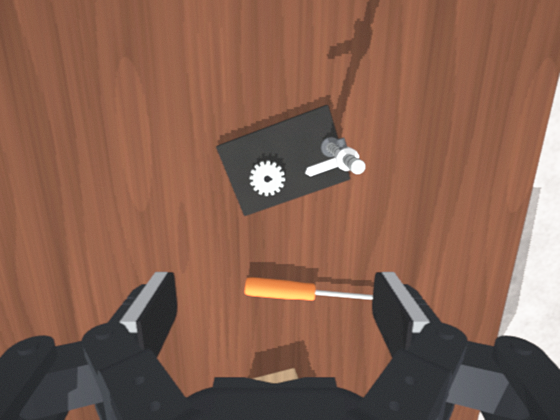

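Run:
```python
from h import *
import pickle
s,d,e=pickle.load(open('d2.pkl','rb'))
_,D=pickle.load(open('d0.pkl','rb'))
for n,dd,st in [('wrist',d,s),('scene0',D['scene'],None),('side0',D['side'],None)]:
    C=cloud(dd,st);Z=C[...,2];im=dd['pixels'].astype(int)
    box=(C[...,0]>.5)&(C[...,0]<.75)&(C[...,1]>.06)&(C[...,1]<.3)
    b=box&(Z>.009)&(Z<.016)&(im.max(-1)<90)
    r=cv2.minAreaRect(C[b][:,:2].astype(np.float32));print(n,'base',b.sum(),r)
    g=box&(Z>.018)&(Z<.028)&(im.min(-1)>90)&(C[...,0]<.625)
    Q=C[g]; print(' gear',g.sum(),cv2.minEnclosingCircle(Q[:,:2].astype(np.float32)),np.median(Q[:,2]))
    f=box&(Z>.08)&(Z<.15)&(C[...,0]<.66)
    Q=C[f]; print(' finger',f.sum())
    if len(Q):
        # bin along x
        for x0 in np.arange(.62,.66,.005):
            q=Q[(Q[:,0]>=x0)&(Q[:,0]<x0+.005)]
            if len(q): print('  ',x0.round(3),len(q),q.min(0).round(4),q.max(0).round(4),np.median(q,0).round(4))
im=d['pixels'];c=im[90:230,205:385];save('w2c.png',cv2.resize(c,None,fx=4,fy=4,interpolation=cv2.INTER_CUBIC))
```

```text
wrist base 7043 ((0.6130892038345337, 0.17636242508888245), (0.14943653345108032, 0.09890454262495041), 20.072111129760742)
 gear 750 ((0.5914016962051392, 0.15749552845954895), 0.022221166640520096) 0.021853368681579805
 finger 268
   0.63 26 [0.6318 0.1814 0.108 ] [0.6349 0.188  0.1161] [0.6337 0.1845 0.1148]
   0.635 48 [0.6357 0.1802 0.1098] [0.64   0.19   0.1164] [0.6378 0.1853 0.1143]
   0.64 47 [0.6405 0.1821 0.111 ] [0.6448 0.1917 0.1164] [0.6427 0.1873 0.1148]
   0.645 47 [0.6453 0.1841 0.1099] [0.6498 0.1934 0.1161] [0.6475 0.1889 0.1144]
   0.65 51 [0.6501 0.1853 0.1115] [0.655  0.1952 0.1163] [0.6524 0.1911 0.1146]
   0.655 49 [0.655  0.1874 0.1095] [0.66   0.1971 0.1165] [0.6575 0.1931 0.1146]
scene0 base 1036 ((0.6105804443359375, 0.17620709538459778), (0.15068526566028595, 0.104696124792099), 20.506641387939453)
 gear 137 ((0.5875651240348816, 0.15651802718639374), 0.023966968059539795) 0.02338389540925212
 finger 45
   0.63 6 [0.6311 0.1811 0.1096] [0.6333 0.189  0.1173] [0.6329 0.1844 0.1158]
   0.635 7 [0.6353 0.1793 0.112 ] [0.6395 0.1907 0.1173] [0.6375 0.1824 0.1
[... 327 characters left out ...]
e0 base 1295 ((0.6108070015907288, 0.1789919137954712), (0.14985932409763336, 0.1038035899400711), 20.1060733795166)
 gear 152 ((0.5894679427146912, 0.1609336882829666), 0.023206481710076332) 0.02195079237563874
 finger 53
   0.63 6 [0.6306 0.1826 0.1098] [0.6334 0.19   0.1156] [0.6318 0.187  0.1136]
   0.635 8 [0.6357 0.183  0.1114] [0.6395 0.1945 0.1164] [0.6383 0.1887 0.1133]
   0.64 7 [0.6411 0.1871 0.1129] [0.6449 0.1963 0.1171] [0.6432 0.1909 0.1141]
   0.645 8 [0.6458 0.1876 0.1111] [0.65   0.1963 0.115 ] [0.6481 0.1925 0.1134]
   0.65 8 [0.6509 0.1897 0.1101] [0.6547 0.1989 0.1146] [0.6526 0.1945 0.1137]
   0.655 16 [0.6555 0.1912 0.1064] [0.6597 0.2176 0.122 ] [0.6587 0.1988 0.1149]
```

View pics/w2c.png

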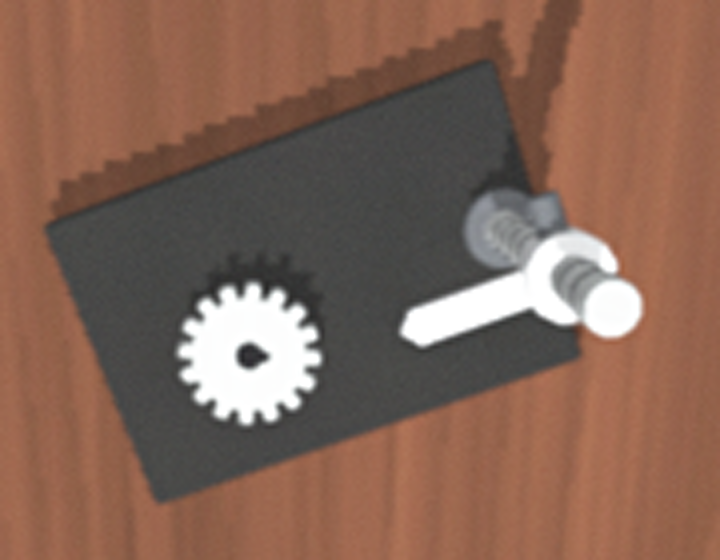

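View pics/side_200.png

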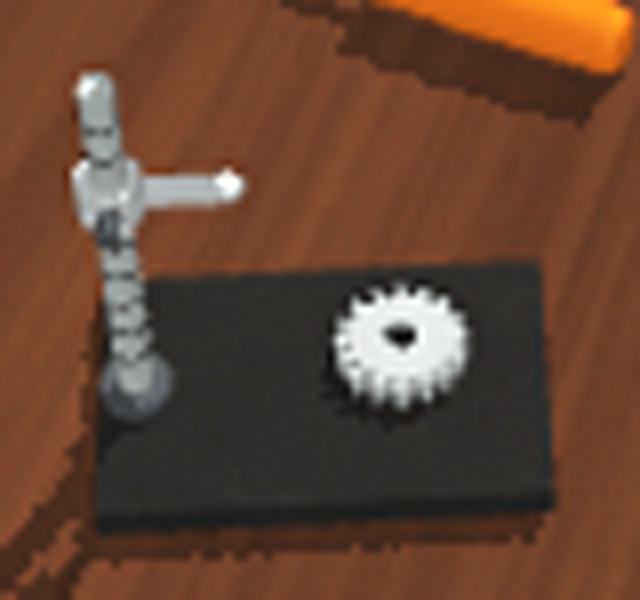

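Emit:
play_rows:
  targets: "-0.04 -0.01 0 0.14 0; -0.08 -0.02 0 0.28 0.2; -0.12 -0.03 0 0.42 0.4; -0.16 -0.04 0 0.56 0.45; -0.2 -0.05 0 0.7 0.45"

```text
time_s: 2.3
position: [0.549, -0.0324, 0.3015]
tool_rot: [[0.65, 0.76, 0.0], [0.76, -0.65, -0.0], [0.0, 0.0, -1.0]]
ft_force: [0.6, -0.5, -0.4]
grip_width: 0.0469
```

```bash
cat > go.py <<'E'
import sys
from h import *
s=status.observe();R=np.array(s['tool_rot']);p=s['position']
t=np.array([float(a) for a in sys.argv[1:4]]);yaw=float(sys.argv[4])
cur=np.degrees(np.arctan2(R[1,0],R[0,0]))
print('pos',p,'yaw',cur,'grip',s['grip_width'],'q',s['q'].round(1),'F',s['ft_force'].round(1))
print('shift tool',(R.T@(t-p)).round(4),'turn rad',np.radians(-(yaw-cur)).round(4),'tilt',R[2])
E
python3 go.py 0.534 -0.2336 0.15 17
```

```text
pos [ 0.5490361  -0.03244121  0.3015278 ] yaw 49.47617095425949 grip 0.046897256067197406 q [-15.7  19.6  66.3  -0.   94.2  24.8] F [ 0.6 -0.5 -0.4]
shift tool [-0.1627  0.1192  0.1516] turn rad 0.5668 tilt [ 2.85272158e-05  3.53977834e-04 -9.99999937e-01]
```

Emit:
play_rows:
  targets: "-0.033 0.024 0.02 0.12 0.45; -0.065 0.048 0.05 0.24 0.45; -0.098 0.072 0.08 0.36 0.45; -0.13 0.095 0.11 0.48 0.45; -0.163 0.119 0.14 0.567 0.45"

```text
time_s: 2.8
position: [0.535, -0.2331, 0.1609]
tool_rot: [[0.956, 0.293, 0.0], [0.293, -0.956, -0.0], [0.0, 0.0, -1.0]]
ft_force: [0.5, -0.0, -0.2]
grip_width: 0.0471
```

Emit:
play_rows:
  targets: "0 0 0 0 0.45; 0 0 0 0 0.45"

```text
time_s: 3.0
position: [0.5353, -0.232, 0.1614]
tool_rot: [[0.955, 0.297, -0.001], [0.297, -0.955, 0.001], [-0.001, -0.001, -1.0]]
ft_force: [0.2, 0.3, 0.4]
grip_width: 0.0471
```

```bash
python3 go.py 0.534 -0.2336 0.009 17
python3 - <<'E'
from h import *
import pickle
s=status.observe();d=eyes.get_image('wrist');pickle.dump((s,d),open('d3.pkl','wb'))
save('wrist3.png',d['pixels'])
E
```

```text
pos [ 0.53527802 -0.23196052  0.16138649] yaw 17.270099252389222 grip 0.047145662409927895 q [-35.1  28.4  75.4   0.   76.3  37.7] F [0.2 0.3 0.4]
shift tool [-0.0016  0.0014  0.1524] turn rad 0.0047 tilt [-6.32364796e-04 -1.12119312e-03 -9.99999172e-01]
```

View pics/wrist3.png

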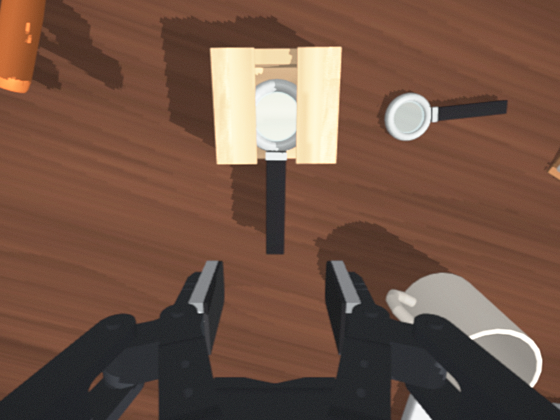

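Run:
```python
from h import *
import pickle
s,d=pickle.load(open('d3.pkl','rb'))
C=cloud(d,s);im=d['pixels'].astype(int);Z=C[...,2]
m=np.zeros((420,560),bool);m[150:262,255:300]=1
m&=(im.max(-1)<75)&(Z>.028)
v,u=np.nonzero(m)
P=np.array([plane(d,a,b,.034,s) for a,b in zip(u,v)])[:,:2].astype(np.float32)
r=cv2.minAreaRect(P);print(m.sum(),np.median(Z[m]),r)
# in tool axes
R=np.array(s['tool_rot']);T=(np.c_[P,np.full(len(P),.034)]-s['position'])@R
print('tool x',T[:,0].min(),T[:,0].max(),'y',T[:,1].min(),T[:,1].max())
for lo,hi in [(0,.25),(.75,1)]:
    x0=T[:,0].min();L=np.ptp(T[:,0]);q=T[(T[:,0]>=x0+lo*L)&(T[:,0]<=x0+hi*L)];print(q[:,:2].mean(0))
t=(Z>.046)&(Z<.053)&(C[...,0]>.5)&(C[...,1]>-.29)&(C[...,1]<-.15)
Q=(C[t]-s['position'])@R;print('dock tool',Q.min(0),Q.max(0))
for nm,(x0,x1,y0,y1) in {'docked':(250,305,80,155),'loose':(380,436,88,145)}.items():
    k=np.zeros((420,560),bool);k[y0:y1,x0:x1]=1
    k&=(abs(im[...,0]-im[...,2])<30)&(im.min(-1)>110)
    v,u=np.nonzero(k);zz=.034 if nm=='docked' else .012
    P=np.array([plane(d,a,b,zz,s) for a,b in zip(u,v)]);q=(P-s['position'])@R
    print(nm,np.percentile(q[:,0],[.2,99.8]),np.percentile(q[:,1],[.2,99.8]))
k=(im.min(-1)>100)&(Z>.02)&(C[...,1]<-.3)&(C[...,0]<.56)&(abs(im[...,0]-im[...,2])<40)&(Z<.1)
k[:250]=0;q=(C[k]-s['position'])@R;i=q[:,1].argmin();print('mug nearest lateral',q[i],'x max',q[:,0].max(),'min dist',np.hypot(q[:,0],q[:,1]).min())
```

```text
1700 0.03399011602310445 ((0.5344764590263367, -0.23482802510261536), (0.08852465450763702, 0.015231404453516006), 16.431032180786133)
tool x -0.0457004469151501 0.04265145372718973 y -0.005243163866807326 0.010635703719080387
[-0.0348656   0.00216289]
[0.02794418 0.00322394]
dock tool [ 0.03523339 -0.04206334  0.10954624] [0.11557889 0.04853267 0.11532625]
docked [0.04027437 0.09534577] [-0.01275076  0.01852109]
loose [0.04924292 0.08699495] [0.09449336 0.13601468]
mug nearest lateral [-0.08718293  0.10207096  0.11423062] x max -0.08093434373667965 min dist 0.1334716562663132
```

Emit:
play_rows:
  targets: "-0.0025 0.0027 0.03 0.015 0.45; -0.0025 0.0027 0.07 0.015 0.45; -0.0025 0.0027 0.1 0.015 0.45; -0.0025 0.0027 0.125 0.015 0.45; -0.0025 0.0027 0.135 0.015 0.45"
  force: 40

```text
time_s: 3.55
position: [0.5343, -0.2328, 0.0259]
tool_rot: [[0.958, 0.286, -0.001], [0.286, -0.958, 0.001], [-0.001, -0.001, -1.0]]
ft_force: [0.7, -0.4, 0.9]
grip_width: 0.0466
```

Emit:
play_rows:
  targets: "0 0 0.007 0 0.45; 0 0 0.015 0 0.45; 0 0 0.015 0 0.45"

```text
time_s: 3.85
position: [0.5346, -0.2339, 0.012]
tool_rot: [[0.958, 0.285, 0.0], [0.285, -0.958, -0.0], [0.0, 0.0, -1.0]]
ft_force: [-1.2, 0.8, -0.2]
grip_width: 0.0471
```

```bash
python3 go.py 0.534 -0.2336 0.010 17
python3 - <<'E'
from h import *
d=eyes.get_image('wrist')
save('wrist4.png',d['pixels'])
E
```

```text
pos [ 0.53461621 -0.23388008  0.01196254] yaw 16.568283879560965 grip 0.047083107117216465 q [-35.2  38.7  84.8   0.   56.4  38.2] F [-1.2  0.8 -0.2]
shift tool [-0.0005 -0.0004  0.002 ] turn rad -0.0075 tilt [ 2.29880506e-04  2.58799088e-04 -9.99999940e-01]
```

View pics/wrist4.png

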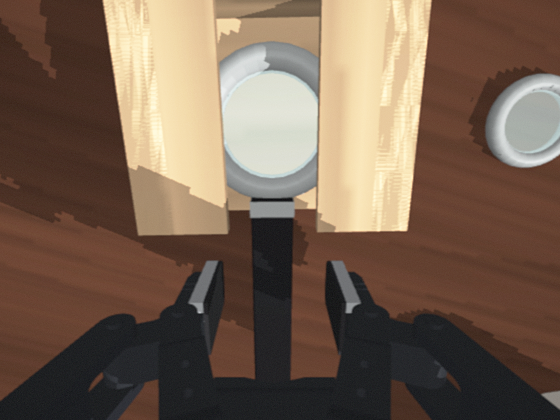

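Emit:
play_rows:
  targets: "0 0 0.002 0 0.45; 0 0 0.002 0 0.7; 0 0 0.002 0 1; 0 0 0.002 0 1; 0 0 0.002 0 1"
  force: 40

```text
time_s: 4.4
position: [0.5346, -0.2341, 0.0102]
tool_rot: [[0.959, 0.285, 0.001], [0.285, -0.959, -0.0], [0.0, 0.001, -1.0]]
ft_force: [-0.0, 1.1, 2.7]
grip_width: 0.0151
```

Emit:
play_rows:
  targets: "0 0 0 0 1; 0 0 0 0 1; 0 0 0 0 1; 0 0 0 0 1"

```text
time_s: 4.8
position: [0.5346, -0.2341, 0.0102]
tool_rot: [[0.959, 0.285, 0.001], [0.285, -0.959, -0.0], [0.0, 0.001, -1.0]]
ft_force: [-0.1, 0.8, 5.9]
grip_width: 0.0152
```

```bash
python3 go.py 0.534 -0.2336 0.010 17
python3 - <<'E'
from h import *
d=eyes.get_image('wrist')
save('wrist5.png',d['pixels'])
E
```

```text
pos [ 0.53464132 -0.2341247   0.01022079] yaw 16.54826840778583 grip 0.015227098322133708 q [-35.3  38.9  84.9  -0.   56.2  38.2] F [-0.1  0.8  5.9]
shift tool [-0.0005 -0.0007  0.0002] turn rad -0.0079 tilt [ 4.63082745e-04  5.94268008e-04 -9.99999716e-01]
```

View pics/wrist5.png

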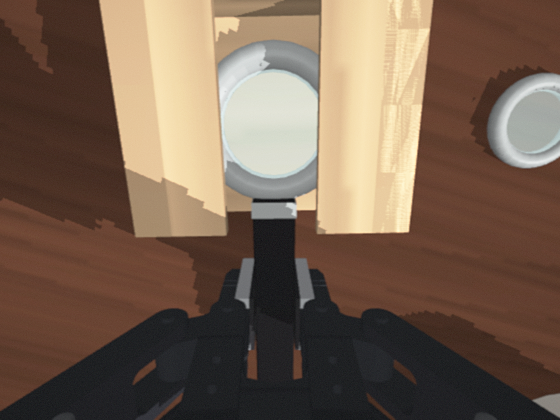

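Emit:
play_rows:
  targets: "0 0 -0.003 0 1; -0.005 0 -0.003 0 1; -0.015 0.0003 -0.003 0 1; -0.03 0.0006 -0.003 0 1; -0.045 0.0009 -0.003 0 1"
  force: 60

```text
time_s: 5.35
position: [0.4903, -0.2478, 0.0125]
tool_rot: [[0.959, 0.285, -0.001], [0.285, -0.959, 0.0], [-0.001, -0.001, -1.0]]
ft_force: [-0.2, -0.4, -0.1]
grip_width: 0.0146
```

Emit:
play_rows:
  targets: "-0.012 0.0003 0 0 1; -0.024 0.0006 0 0 1; -0.036 0.0008 0 0 1; -0.04 0.0008 0 0 1; -0.04 0.0008 0 0 1"

```text
time_s: 5.85
position: [0.453, -0.2601, 0.0129]
tool_rot: [[0.959, 0.284, -0.0], [0.284, -0.959, 0.0], [0.0, -0.0, -1.0]]
ft_force: [0.6, 0.2, -0.9]
grip_width: 0.0151
```

```bash
python3 go.py 0.534 -0.2336 0.010 17
python3 - <<'E'
from h import *
d=eyes.get_image('wrist')
save('wrist6.png',d['pixels'])
E
```

```text
pos [ 0.4530491  -0.26008992  0.01286311] yaw 16.50175636786927 grip 0.015147962269254365 q [-42.9  34.5  95.    0.   50.5  30.6] F [ 0.6  0.2 -0.9]
shift tool [ 0.0851 -0.0024  0.0029] turn rad -0.0087 tilt [ 1.09150245e-05 -8.01417080e-05 -9.99999997e-01]
```

View pics/wrist6.png

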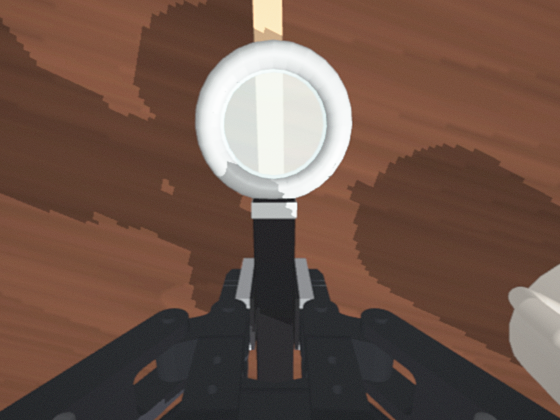

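Emit:
play_rows:
  targets: "0 0 -0.02 0 1; 0 0 -0.06 0 1; 0 0 -0.1 0 1; 0 0 -0.13 0 1; 0 0 -0.14 0 1"

```text
time_s: 6.4
position: [0.4547, -0.2603, 0.1558]
tool_rot: [[0.958, 0.286, 0.004], [0.286, -0.958, -0.004], [0.003, 0.005, -1.0]]
ft_force: [0.4, -1.1, -1.6]
grip_width: 0.0148
```

```bash
cat > lens.py <<'E'
from h import *
s=status.observe();d=eyes.get_image('wrist');s2=status.observe()
im=d['pixels'].astype(int);T=d['T_tool_cam'];z=d['range_z'];K=d['mtx']
v,u=np.mgrid[:420,:560]
c=np.stack([(u-K[0,2])/K[0,0]*z,-(v-K[1,2])/K[1,1]*z,-z],-1)@T[:3,:3].T+T[:3,3]
k=(c[...,2]>-.035)&(c[...,2]<.0)&(c[...,0]>.03)&(c[...,0]<.11)&(abs(c[...,1])<.04)&(z>0)
q=c[k]; top=np.median(q[:,2]);print('n',k.sum(),'median z',top)
ring=k&(c[...,0]>.042)
cc,r=cv2.minEnclosingCircle(c[ring][:,:2].astype(np.float32));print('ring',cc,r)
q=c[ring]
A=np.c_[q[:,:2],np.ones(len(q))];sol=np.linalg.lstsq(A,q[:,2],rcond=None)[0];print('plane slope deg',np.degrees(sol[:2]),'z at centre',sol@[*cc,1])
h=(c[...,2]>-.035)&(c[...,2]<0)&(c[...,0]>.005)&(c[...,0]<.03)&(abs(c[...,1])<.02)&(im.max(-1)<75)
q=c[h];print('handle z',np.median(q[:,2]) if len(q) else None,'y',q[:,1].mean() if len(q) else None)
R=np.array(s['tool_rot']);L=np.array([cc[0],cc[1],sol@[*cc,1]+.006]);print('lens centre world',R@L+s['position'],s['position'])
E
python3 lens.py
```

```text
n 21248 median z -0.021123427595946327
ring (0.0693809762597084, 0.0015081326710060239) 0.028476519510149956
plane slope deg [0.18499361 0.02992929] z at centre -0.021142548096284228
handle z -0.023635882316766187 y 0.0006697527641354436
lens centre world [ 0.52155487 -0.24186297  0.17114102] [ 0.45469549 -0.26028348  0.15578526]
```

Emit:
play_rows:
  targets: "0.01 -0.02 0 0 1; 0.03 -0.055 0 0 1; 0.05 -0.095 0 -0.02 1; 0.065 -0.135 0 -0.03 1; 0.085 -0.175 0 -0.03 1"

```text
time_s: 6.95
position: [0.4844, -0.0659, 0.1511]
tool_rot: [[0.95, 0.313, -0.003], [0.313, -0.95, 0.001], [-0.002, -0.002, -1.0]]
ft_force: [0.3, 0.6, -0.9]
grip_width: 0.0146
```

Emit:
play_rows:
  targets: "0.02 -0.04 0 -0.01 1; 0.04 -0.075 0 -0.02 1; 0.055 -0.11 0 -0.03 1; 0.07 -0.14 0 -0.03 1; 0.08 -0.155 0 -0.03 1"

```text
time_s: 7.45
position: [0.5117, 0.1071, 0.1509]
tool_rot: [[0.939, 0.344, -0.003], [0.344, -0.939, 0.0], [-0.003, -0.002, -1.0]]
ft_force: [-0.2, -1.3, -0.9]
grip_width: 0.0146
```

```bash
python3 go.py .5245 .1352 .0943 20; python3 lens.py; python3 go.py .5245 .1352 .0943 20
```

```text
pos [0.51171207 0.1070908  0.15092422] yaw 20.123862138656158 grip 0.014630575898893229 q [-1.2 23.5 86.   0.  70.7 68.7] F [-0.2 -1.3 -0.9]
shift tool [ 0.0218 -0.0219  0.0566] turn rad 0.0022 tilt [-0.00275014 -0.00151942 -0.99999506]
n 21246 median z -0.021115225902777403
ring (0.06942906230688095, 0.0015914879040792584) 0.02849949151277542
plane slope deg [ 0.19545673 -0.00267308] z at centre -0.021138327179941165
handle z -0.02366786113819354 y 0.0006577199246308988
lens centre world [0.57749686 0.12947623 0.16586911] [0.51171207 0.1070908  0.15092422]
pos [0.51230891 0.10824651 0.15097543] yaw 20.16716190719717 grip 0.014661404134319302 q [-1.1 23.5 85.9  0.1 70.7 68.7] F [-1.2  1.3 -1.4]
shift tool [ 0.0208 -0.021   0.0567] turn rad 0.0029 tilt [-0.00183824 -0.00188896 -0.99999653]
```

Emit:
play_rows:
  targets: "0.01 -0.01 0 0 1; 0.0208 -0.021 0 0 1; 0.0208 -0.021 0.01 0 1; 0.0208 -0.021 0.025 0 1; 0.0208 -0.021 0.035 0 1"

```text
time_s: 8.0
position: [0.5244, 0.1308, 0.1161]
tool_rot: [[0.94, 0.341, -0.002], [0.341, -0.94, -0.0], [-0.002, -0.0, -1.0]]
ft_force: [-0.1, -1.0, -0.0]
grip_width: 0.015
```

Emit:
play_rows:
  targets: "0 0 0.01 0 1; 0 0 0.018 0 1; 0 0 0.02 0 1; 0 0 0.02 0 1; 0 0 0.02 0 1"

```text
time_s: 8.5
position: [0.5251, 0.1312, 0.0982]
tool_rot: [[0.94, 0.342, 0.001], [0.342, -0.94, 0.0], [0.001, 0.0, -1.0]]
ft_force: [0.8, -0.5, 0.2]
grip_width: 0.0149
```

```bash
python3 - <<'E'
from h import *
import pickle
s=status.observe();D={n:eyes.get_image(n) for n in ['wrist','scene','side']};pickle.dump((s,D),open('d7.pkl','wb'))
save('wrist7.png',D['wrist']['pixels'])
a=D['scene']['pixels'][130:220,300:410];b=D['side']['pixels'][220:310,190:300]
save('ss7.png',np.vstack([cv2.resize(x,None,fx=3,fy=3,interpolation=cv2.INTER_CUBIC) for x in (a,b)]))
E
python3 go.py .5245 .1352 .0943 20;python3 lens.py
```

```text
pos [0.52507008 0.13124971 0.09824491] yaw 19.985717578259344 grip 0.014846622926122145 q [ 1.5 28.6 87.2 -0.  64.1 71.5] F [-0.3  0.1 -1.3]
shift tool [ 0.0008 -0.0039  0.0039] turn rad -0.0002 tilt [ 8.82640213e-04  3.23591277e-04 -9.99999558e-01]
n 21234 median z -0.021100598377224535
ring (0.06940768659114838, 0.0018145410576835275) 0.028573477640748024
plane slope deg [0.22158769 0.03413312] z at centre -0.021129259422648254
handle z -0.023666923574745244 y 0.0006962484752123052
lens centre world [0.59090383 0.15326704 0.11343601] [0.52507008 0.13124971 0.09824491]
```

View pics/wrist7.png

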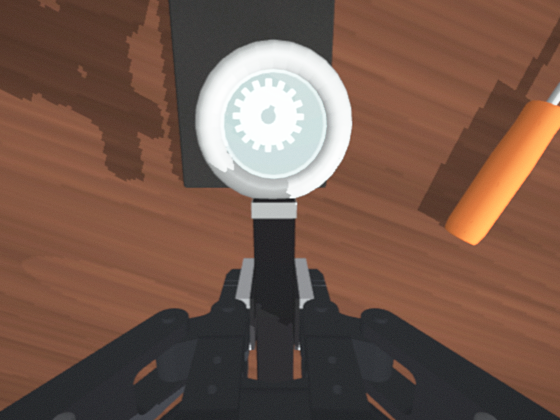

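View pics/ss7.png

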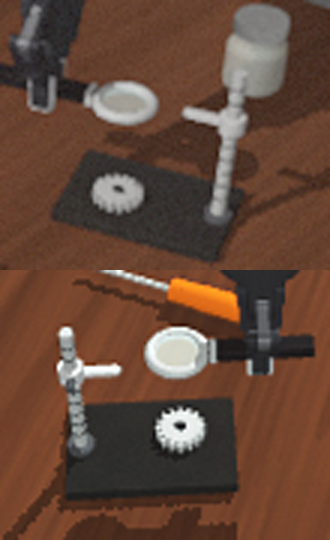

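```bash
cat > cmp.py <<'E'
from h import *
import pickle,sys
s,D=pickle.load(open(sys.argv[1],'rb'))
d=D['wrist'];im=d['pixels'].astype(int)
reg=im[70:165,230:320];m=np.zeros((420,560),np.uint8)
m[75:165,228:322]=(im[75:165,228:322].min(-1)>238)
yy,xx=np.mgrid[:420,:560];m[np.hypot(xx-274,yy-123)>46]=0
v,u=np.nonzero(m);print('white px',len(u))
if len(u):
    c,r=cv2.minEnclosingCircle(np.c_[u,v].astype(np.float32));print('gear px',c,r);print('gear world (wrist)',plane(d,*c,.022,s).round(4))
for n in ['scene','side']:
    C=cloud(D[n]);Z=C[...,2];i=D[n]['pixels'].astype(int)
    f=(C[...,0]>.632)&(C[...,0]<.655)&(Z>.09)&(Z<.14)&(C[...,1]>.15)&(C[...,1]<.22)&(i.min(-1)>90)
    L=(C[...,0]>.55)&(C[...,0]<.622)&(C[...,1]>.11)&(C[...,1]<.2)&(Z>.08)&(Z<.14)&(i.min(-1)>70)
    cc,r=cv2.minEnclosingCircle(C[L][:,:2].astype(np.float32))
    h=(C[...,0]>.53)&(C[...,0]<.56)&(Z>.1)&(Z<.13)&(i.max(-1)<70)
    g=(Z>.018)&(Z<.028)&(i.min(-1)>90)&(C[...,0]<.625)&(C[...,0]>.55)&(C[...,1]>.12)&(C[...,1]<.2)
    gc=cv2.minEnclosingCircle(C[g][:,:2].astype(np.float32))
    lz=C[L][:,2]
    print(n,'finger z',np.percentile(C[f][:,2],[10,50,80,90,97]).round(4),'lens',L.sum(),cc,r,'z',np.percentile(lz,[10,50,80,90,97]).round(4),'gear',gc,'handle z',np.percentile(C[h][:,2],[50,90]) if h.any() else None)
E
python3 cmp.py d7.pkl
```

```text
white px 3118
gear px (267.7590637207031, 114.55181121826172) 36.55979537963867
gear world (wrist) [0.5917 0.1577 0.022 ]
scene finger z [0.1128 0.1164 0.1171 0.1181 0.1193] lens 272 (0.5873326063156128, 0.15143297612667084) 0.03097899816930294 z [0.1182 0.1211 0.123  0.1235 0.1245] gear ((0.5891114473342896, 0.15768490731716156), 0.023651063442230225) handle z [0.12298159 0.12625987]
side finger z [0.1107 0.1144 0.1151 0.1157 0.116 ] lens 320 (0.5867220163345337, 0.15552474558353424) 0.03106868825852871 z [0.1167 0.1195 0.1214 0.1224 0.1243] gear ((0.5904824733734131, 0.1599380522966385), 0.023262515664100647) handle z [0.12130381 0.1239472 ]
```

Emit:
play_rows:
  targets: "0.001 -0.002 0.001 0 1; 0.0027 -0.004 0.0034 0 1; 0.0027 -0.004 0.0034 0 1; 0.0027 -0.004 0.0034 0 1; 0.0027 -0.004 0.0034 0 1"

```text
time_s: 9.2
position: [0.526, 0.1359, 0.0944]
tool_rot: [[0.94, 0.342, -0.0], [0.342, -0.94, -0.0], [-0.0, 0.0, -1.0]]
ft_force: [0.0, -0.3, -1.0]
grip_width: 0.0151
```

Emit:
play_rows:
  targets: "0 0 0 0 1; 0 0 0 0 1; 0 0 0 0 1"

```text
time_s: 9.5
position: [0.526, 0.1359, 0.0944]
tool_rot: [[0.94, 0.342, 0.0], [0.342, -0.94, -0.0], [0.0, 0.0, -1.0]]
ft_force: [0.0, 0.0, -1.1]
grip_width: 0.015
```

```bash
python3 - <<'E'
from h import *
import pickle
s=status.observe();D={n:eyes.get_image(n) for n in ['wrist','scene','side']};pickle.dump((s,D),open('d8.pkl','wb'))
a=D['scene']['pixels'][130:220,300:410];b=D['side']['pixels'][220:310,190:300]
save('ss8.png',np.vstack([cv2.resize(x,None,fx=3,fy=3,interpolation=cv2.INTER_CUBIC) for x in (a,b)]));save('wrist8.png',D['wrist']['pixels'])
E
python3 go.py .5245 .1352 .0943 20;python3 lens.py; python3 cmp.py d8.pkl
```

```text
pos [0.52603875 0.1359008  0.09444543] yaw 19.98497469430204 grip 0.014527459935876818 q [ 2.  29.1 87.1 -0.  63.8 72. ] F [-0.1  0.5 -0.8]
shift tool [-0.0017  0.0001  0.0001] turn rad -0.0003 tilt [ 5.20939848e-05  1.73015812e-05 -9.99999998e-01]
n 21237 median z -0.02112195427868284
ring (0.06939736753702164, 0.0019222086993977427) 0.028523782268166542
plane slope deg [0.16239644 0.00745741] z at centre -0.021133537437099933
handle z -0.02366013941004086 y 0.0007267618106895592
lens centre world [0.5919133  0.15781252 0.10958261] [0.52603875 0.1359008  0.09444543]
white px 3183
gear px (274.5, 118.73943328857422) 36.82449722290039
gear world (wrist) [0.5917 0.1576 0.022 ]
scene finger z [0.1129 0.1155 0.1168 0.1174 0.1182] lens 269 (0.5891649723052979, 0.1558019518852234) 0.030579838901758194 z [0.1146 0.1173 0.1187 0.1194 0.1203] gear ((0.5893530249595642, 0.15685497224330902), 0.022854218259453773) handle z [0.11907265 0.12350797]
side finger z [0.1092 0.1139 0.1157 0.1165 0.1168] lens 320 (0.5874011516571045, 0.16138218343257904) 0.030970966443419456 z [0.1132 0.116  0.1175 0.1185 0.1197] gear ((0.5905298590660095, 0.15968604385852814), 0.02380097657442093) handle z [0.11760501 0.12034267]
```

View pics/ss8.png

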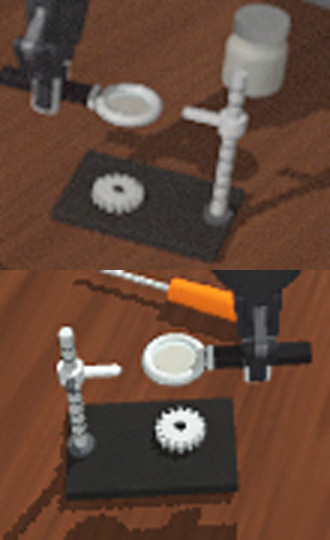

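View pics/wrist8.png

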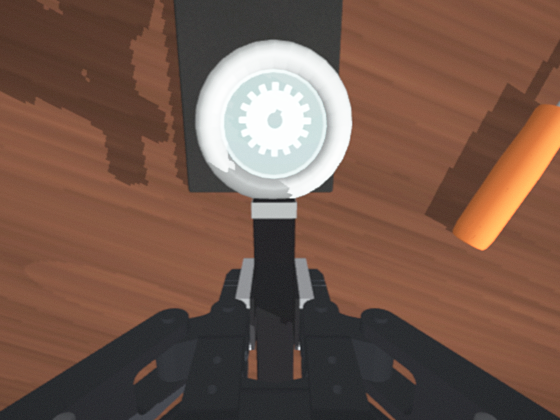

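```bash
python3 -c "
from h import *
s=status.observe();print(s['time_s'],s['qvel'].round(3),s['grip_width']);print(env.close_job())"
```

```text
9.7 [ 0.124  0.01   0.066 -0.128 -0.003  0.002] 0.014589382015787113
the job is handed in; nothing more can be done
None
```

The larger lens is out of its dock and held level over the gear at the marker's height, and I handed the job in at 9.7 s with it still gripped. I pinched its handle at about 72 mm, drew it about 85 mm out of the dock mouth, lifted it, and carried it over the stand.

Last checks before handing in:
- **Right lens:** the docked lens measured about 57 mm across; the loose one on the bench measured about 41 mm.
- **Centring:** the wrist camera put the lens within about 0.3 mm of the gear centre. The scene camera gave about 1 mm and the side camera about 3.5 mm, both from coarser views.
- **Height:** the lens middle was at 0.112 m from the arm's pose and the wrist depth. The marker middle read 0.112 m from the wrist camera. The scene and side cameras put the two within about 1 mm of each other. The script's "lens centre" height of 0.1096 m disagrees because its depth fit read the recessed glass. I used the flat top of the handle instead.
- **Level and steady:** tilt was about 0.2° and the joints were nearly still. The grip was 60 N at about 15 mm opening.
- **Surroundings:** the marker and gear read the same as before, within measurement noise. The arm never came near the mug or jar and passed well above the screwdriver, but I did not re-measure those three at the end.

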